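Shut and latch the ware case

ROBOT

A 7-joint arm with a two-finger parallel gripper is mounted at the origin on the work surface. World frame = base frame: x ahead of the robot, y to its left, z up, the work surface at z = 0. Lengths are in m, angles in rad, forces in N, time in s.
With the tool pointing down it reaches from about 0.35 to 0.9 m from the base axis. Payload 8.1 kg.
Tool frame: the origin (TCP) lies between the finger pads; the fingertips stand ahead of it and the grasp point (between the pads) is the TCP (arm.nose_length is the z of the fingertips in the tool frame, in m); z points along the fingers, y is the line along which they close (so a half turn about z gives the same grasp; the last joint's range is limited). The gripper opens to 92 mm and grips with 3 to 60 N. Pads are 19 mm wide; open, the fingers measure 130 mm over their backs; the gripper's body (75 mm by 190 mm) begins 47 mm behind the grasp point.
Start: joints at [1.112, 0.434, 0.025, 1.573, -0.012, 1.134, -0.075], TCP at [0.218, -0.586, 0.246] pointing down, gripper open.
Joint ranges: [-2.62, 2.62], [-0.44, 2.09], [-1.27, 1.32], [0.08, 2.57], [-1.32, 4.46], [0.12, 2], [-2.74, 2.74]. Speed limits (rad/s): [2.22, 2.22, 3.01, 3.01, 3.14, 3.14, 3.14].

INTERFACE

Orientations are given as a rotation vector (axis times angle).
In Python, from cell import sensors, optics, arm gives the robot as it stands.
- The arm moves only by the tool arm_command, never from a script. Its argument "deltas" is one flat list of numbers, 7 for each row, row after row: the turn, a rotation vector about the world's x, y, z as a fraction of full scale, then the shift along the world's x, y, z as a fraction of full scale, then the finger opening in mm, from 0 to 91.8. In form: [wx, wy, wz, dx, dy, dz, fingers, wx, wy, wz, dx, dy, dz, fingers, ...]. A call has 1 to 20 rows; each row is the pose to reach, as a shift and turn from the pose commanded when the call began; what a row does not reach only later rows make up. Full scale, the value 1, is 1 m for a shift and 90 degrees for a turn. A row lasts 1/10 s, in which the tool goes at most 50 mm and 8.59 degrees, less where a joint would pass 70% of its speed; a pose out of reach is approached as far as the arm can. A call with a number of a shift or a turn outside -1 to 1 is refused whole. A call with a gripper value outside its range is refused whole. The fingers move at their own pace and stop on an object; "force" is the grip in N (left out, the last holds). Time passes only in rows, so rows that repeat a pose let the fingers close. It gives the time, the measured TCP pose, the force, the opening and the grip force at its end, in the units of the state.
- sensors.observe(): the state, without advancing time (a new reading comes with each control period).
- optics.get_image(name): name is "scene" or "top" or "wrist"; returns the picture (384x512x3 uint8, blue, green, red); there is no depth.
- optics.calibration(name): a dict with "camera_matrix" (3x3 intrinsics, pixels), "D" ([k1, k2, p1, p2, k3] as OpenCV has them; the pictures are not rectified), "rvec" (rotation vector, rad) and "tvec" (3), from world to camera coordinates, as OpenCV has them. Camera axes: x right, y down, z forward; pixel columns grow to the right and rows downward; lengths in m; the calibration is good to about 2 mm. A picture is of the moment at which its call begins: read the wrist's pose just before it. calibration takes no time and is no camera call; for the wrist camera it gives the pose at the moment of the call.
- arm.sign_off(): hands the job in; it is judged then, once.
The state is a dict: "clock": time; "joints": joint angles; "dq": joint speeds; "joint_efforts": joint torques, N m; "position": TCP position; "ee_rot": TCP orientation; "force": force on the tool from outside, world axes, zero at the start; "ft_torque": the same for the moment, N m; "width": opening from 0.0 (shut) to 1.0 (fully open); "gripper_force": force on a finger pad.
Only numpy, scipy, OpenCV 4.12 (cv2) and the standard library are available. Lean on these libraries where they do the work, as an engineer would, in place of code of your own. Each camera call takes 0.05 s, during which the arm holds its last target. There are 200 camera calls.

TASK

The bowls are packed: shut the lid of the plywood case gently, without letting it slam, hook the steel wire loop of the latch over the keeper on the front of the lid, and push the latch lever down until it snaps over centre and lies fully home against the case. Leave the pots standing around the case undisturbed.

Things in the scene. Friction and masses are not known exactly. Their poses are not given: they have to be found in the camera images.
- case: fixed plywood case, 250 mm deep, 340 mm wide, on 20 mm feet, bowls inside. Origin on the table under the middle of the front face (robot side, with the latch); x front to back, y to the robot's left, z up. Front wall in the plane x = 0, rim 150 mm up; lid shut, the flat top is 195 mm up. Lid hinge line: along y at x = 250, z = 150 mm
- lid: hinged plywood lid, 45 mm high, 250 mm deep. Origin at mid-width of its front face's lower edge: lid shut, it lies on the front wall's rim, axes as the case's; x runs to the hinge line, z up out of the flat top, 45 mm above. Its opening angle is its tilt (pitch in the case's frame), 0 shut on its rubber seal. Stiff hinges hold it at any angle; 1 to 6 N down near the front edge closes it. The latch presses it 2 to 3 mm into the seal
- keeper (a point): where the middle of the loop's crossbar sits once hooked, on the steel keeper (28 mm wide) at mid-width of the lid's front. Keeper: ledge sloping down outwards, ending in an upright lip 3.5 mm thick, its outer face 6.5 mm in front of this point, its top 8.5 mm above it. Lid shut: 16 mm in front of the case's front face, 168 mm up. Axes turn with the lid
- pivot (a point): centre of the lever's pivot pin, 16 mm in front of the case's front face, 120 mm up; the pin runs along the case's y. Axes as the paddle's
- lever (a joint): lever angle: 0 home, hanging straight down flat along the case's front; positive swung out and up, pi/2 level towards the robot, stop at 2.3. Stays where left (friction 0.09 N m). Loop hooked: resistance builds below 0.9 rad, peaks near 0.7 at 5 to 10 N on the paddle; dead centre is at 0.25 rad, below 0.15 it snaps home and locks
- paddle (a point): point on the outer face of the lever's steel paddle (faces the robot when home, up when level), mid-width, 65 mm from the pivot. Paddle 46 mm wide, 3 mm thick, from 43 to 85 mm from the pivot; lever above it 28 mm wide. Axes as the case's when home, turning with the lever: z points to the pivot end, -x out of the outer face. This face is 4 mm behind the pivot
- loop (a joint): wire loop's angle on the lever; it swings freely on a pin 21 mm from the pivot towards the paddle, 5.5 mm to its back. 0: in line with the lever, pointing away from the paddle; positive folds it outwards to its stop at 2.97, its legs on the paddle's outer face, where it lies at the start. Its lean from upright is lever minus loop: negative outwards to the robot, positive over the case
- bar (a point): middle of the loop's crossbar, 67 mm from the loop's pin: 6 mm round steel along the case's y, 50 mm over all; legs 5 mm round, 44 mm apart. Pushed inwards past upright it falls by itself against the shut lid's front above the keeper; as the lever then goes down it is drawn down behind the keeper's lip
- vase: loose white ceramic vase, 92 mm in diameter, 122 mm high, origin at the centre of its foot, z up
- bowl: loose pale green bowl, 124 mm in diameter, 50 mm high, origin at the centre of its foot, z up
- beaker: loose terracotta beaker, 76 mm in diameter, 95 mm high, origin at the centre of its foot, z up
Things that resemble listed ones, but are neither listed nor needed, are in the scene too. Several things look just like the beaker: the one meant starts farthest from the robot's base.

How it is judged:
On the way, in this order (a step that is already met when the one before it is completed fails the run):
1. the lid is down on its seal (opened less than 0.03 rad) (angle between lid's own z axis and vertical below 0.03 rad), for 0.2 s.
2. the loop's crossbar lies behind the keeper's lip (within 8 mm of its seat) (distance between bar and keeper below 0.008 m), for 0.1 s.
At the end, for the whole second after the job is handed in: lid shut (within 0.02 rad), crossbar hooked behind the keeper's lip (within 8 mm of its seat), lever home and at rest (below 0.1 rad), the three pots upright (within 0.3 rad) and within 30 mm of where they stood, nothing touched by the robot (value of joint lever below 0.1 rad and distance between bar and keeper below 0.008 m and angle between lid's own z axis and vertical below 0.02 rad and velocity of joint lever between -0.1 and 0.1 rad/s and distance of each of vase, bowl, beaker from where it was at the start of the episode below 0.03 m and angle between each of vase, bowl, beaker's own z axis and vertical below 0.3 rad).
It fails at once if the lid is slammed (moving faster than 0.5 m/s) (linear speed of lid above 0.5 m/s).
It fails at once if a pot is pushed more than 30 mm or tipped more than 0.3 rad (not (distance of vase from where it was at the start of the episode below 0.03 m) or not (angle between vase's own z axis and vertical below 0.3 rad) or not (distance of bowl from where it was at the start of the episode below 0.03 m) or not (angle between bowl's own z axis and vertical below 0.3 rad) or not (distance of beaker from where it was at the start of the episode below 0.03 m) or not (angle between beaker's own z axis and vertical below 0.3 rad)).
It also fails if it takes over 64 s, if anything falls off the work surface, if the arm or the gripper's body presses on something with over 40 N, if the wrist force passes 120 N, or if a joint passes its speed limit or range.

## Working session

There is one attempt and no reset: what is moved stays moved. The work goes in short steps, Python scripts to look and compute and a tool call to move; the robot and the scene stay as the last step left them, time stands still between calls to the robot, and variables do not carry over. Pictures are saved under pics/ and viewed, at most 10 in all, crops included, and the job is handed in when it is done.

Besides the shell and the picture viewer there is one more tool, called after "Emit:" as name(argument=value, ...), one argument or row to a line, values as JSON. arm_command: Moves the arm, as the interface text tells. Its arguments: {"type":"object","properties":{"deltas":{"type":"array","items":{"type":"number"}},"force":{"type":"number"}},"required":["deltas"]}

```bash
ls; mkdir -p pics; python3 - <<'E'
from cell import sensors, optics, arm
import cv2,numpy as np
print(sensors.observe(), arm.nose_length)
for n in ("scene","top"):
    cv2.imwrite(f"pics/{n}0.png",optics.get_image(n))
    c=optics.calibration(n);R=cv2.Rodrigues(c["rvec"])[0];print(n,c["camera_matrix"].round(1).tolist(),c["D"],(-R.T@np.ravel(c["tvec"])).round(3),R.round(3).tolist())
E
```

```text
pics
{'clock': 0.0, 'joints': array([ 1.1124205 ,  0.4352158 ,  0.02495395,  1.5741084 , -0.01158227,
        1.13399561, -0.07508754]), 'dq': array([ 3.93423143e-04, -1.02160539e-05,  8.20440166e-04,  9.49848163e-04,
        8.78789888e-04, -6.31767949e-04, -5.95862508e-04]), 'joint_efforts': array([-7.84343192e-04, -6.67856169e+01,  9.85011309e-01, -3.14462149e+01,
       -6.05906406e-02,  4.30363964e-02,  2.39827123e-04]), 'position': array([ 0.21748174, -0.58542016,  0.24494482]), 'ee_rot': array([-3.09052658e+00, -5.55588497e-01,  6.71608882e-04]), 'force': array([ 0.79572029,  0.40214133, -0.28443113]), 'ft_torque': array([ 0.00927541, -0.02838692, -0.02377829]), 'gripper_force': 0.0, 'width': 1.0003337005162696} 0.019
scene [[472.2, 0.0, 254.2], [0.0, 472.2, 185.4], [0.0, 0.0, 1.0]] [-0.19644773  0.          0.          0.          0.        ] [0.501 0.389 1.239] [[-0.996, -0.093, 0.005], [-0.089, 0.942, -0.323], [0.025, -0.322, -0.947]]
top [[355.4, 0.0, 253.7], [0.0, 355.4, 193.1], [0.0, 0.0, 1.0]] [0.00534815 0.         0.         0.         0.        ] [0.434 0.026 1.134] [[-0.013, -1.0, -0.014], [-0.992, 0.015, -0.123], [0.123, 0.012, -0.992]]
```

View pics/scene0.png

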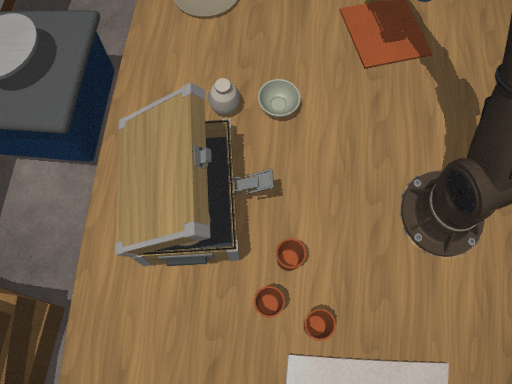

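View pics/top0.png

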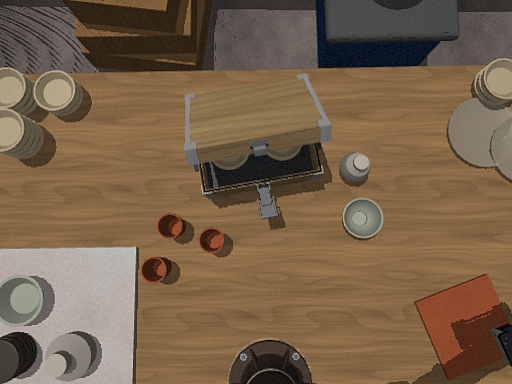

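The top view shows the case front rim from about (203,190) to (323,175), the lever and loop at (266,205), the lid open with its front edge near row 155, the vase at (355,168), the bowl at (363,218) and three beakers at (172,226), (212,240), (156,270). I'll enlarge the case.

```bash
python3 - <<'E'
import cv2,numpy as np
a=cv2.imread("pics/top0.png")[70:230,180:340];b=cv2.imread("pics/scene0.png")[80:280,110:290]
cv2.imwrite("pics/c.png",cv2.resize(a,None,fx=3.7,fy=3.7,interpolation=cv2.INTER_CUBIC))
cv2.imwrite("pics/d.png",cv2.resize(b,None,fx=3,fy=3,interpolation=cv2.INTER_CUBIC))
E
```

```text
(no output)
```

View pics/c.png

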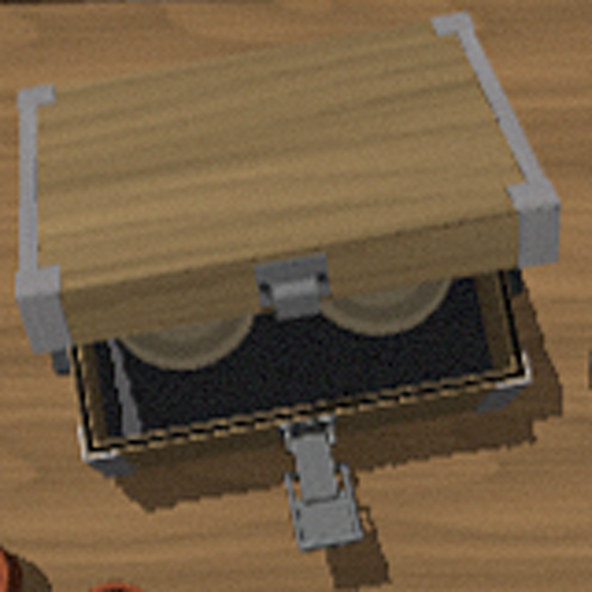

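View pics/d.png

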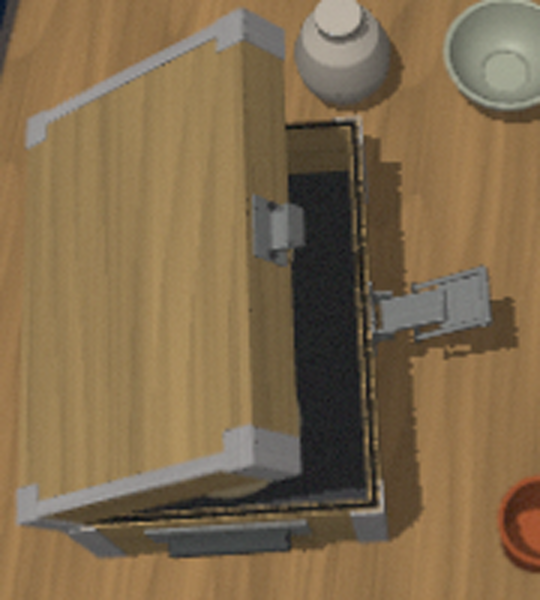

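```bash
cat > geo.py <<'E'
import cv2,numpy as np
from scipy.spatial.transform import Rotation as Ro
def Pl(p,t): # lid point -> case; positive t = opened
    c,s=np.cos(t),np.sin(t);x,y,z=p;dx=x-.25
    return np.array([.25+dx*c+z*s, y, .15-dx*s+z*c])   # front (dx<0) rises
def lev(a,L):
    d=np.array([-np.sin(a),0,-np.cos(a)]);o=np.array([-np.cos(a),0,np.sin(a)])
    piv=np.array([-.016,0,.12]);pin=piv+.021*d-.0055*o
    u=-d*np.cos(L)+o*np.sin(L)
    return dict(d=d,o=o,piv=piv,pin=pin,u=u,bar=pin+.067*u,paddle=piv+.065*d-.004*o)
def W(p,case): return Ro.from_euler('z',case[2]).apply(p)+[case[0],case[1],0]
def proj(P,c): return cv2.projectPoints(np.atleast_2d(np.array(P,float)),c["rvec"],c["tvec"],c["camera_matrix"],c["D"])[0].reshape(-1,2)
E
cat > fit.py <<'E'
from cell import optics
from geo import *
from scipy.optimize import least_squares
cal={n:optics.calibration(n) for n in("top","scene")}
T=lambda u,v:(180+u/3.7,70+v/3.7)
S=lambda u,v:(110+u/3,80+v/3)
w=.17
obs=[("top",'c',(0,w,.15),T(83,455)),("top",'c',(0,-w,.15),T(528,378)),
("scene",'c',(0,-w,.15),S(358,119)),("scene",'c',(0,w,.15),S(383,487)),
("top",'l',(0,w,.045),T(20,280)),("top",'l',(0,-w,.045),T(558,205)),("top",'l',(0,w,0),T(35,350)),("top",'l',(0,-w,0),T(557,262)),
("top",'l',(.25,w,.045),T(20,93)),("top",'l',(.25,-w,.045),T(468,15)),
("scene",'l',(0,-w,.045),S(243,10)),("scene",'l',(0,-w,0),S(283,28)),("scene",'l',(0,w,.045),S(250,432)),("scene",'l',(0,w,0),S(300,470)),
("top",'b',0,T(332,543)),("scene",'b',0,S(489,282))]
def res(p):
    r=[]
    for n,k,P,uv in obs:
        q={'c':lambda:np.array(P),'l':lambda:Pl(P,p[3]),'b':lambda:lev(p[4],2.97)['bar']}[k]()
        r.append(proj(W(q,p),cal[n])[0]-uv)
    return np.ravel(r)
s=least_squares(res,[.5,0,.1,.6,1.7],loss='soft_l1')
print(s.x.round(4).tolist());print(res(s.x).reshape(-1,2).round(1).tolist())
E
python3 fit.py
python3 - <<'E'
import sys;sys.path.insert(0,'.')
from cell import optics
from geo import *
def back(n,uv,z):
    c=optics.calibration(n);R=cv2.Rodrigues(c["rvec"])[0];C=-R.T@np.ravel(c["tvec"])
    x=cv2.undistortPoints(np.array([[uv]],float),c["camera_matrix"],c["D"]).ravel();r=R.T@[*x,1]
    return (C+r*(z-C[2])/r[2]).round(3)
for k,uv,z in(("vasetop",(361,160),.122),("bowl",(363,218),.05),("b1",(172,223),.095),("b2",(212,238),.095),("b3",(156,267),.095)):print(k,back("top",uv,z))
E
```

```text
[0.5835, 0.0114, 0.1588, 0.6536, 1.9299]
[[1.0, 0.8], [0.4, 0.8], [0.2, -1.4], [-1.0, 6.6], [0.1, 4.7], [0.2, -0.2], [0.8, 0.4], [-0.3, -0.1], [0.7, -0.0], [-0.5, 0.4], [-0.7, -1.3], [-0.2, 0.1], [0.3, 8.8], [-0.9, -0.7], [-0.3, 0.1], [-1.1, 3.3]]
vasetop [ 0.652 -0.272  0.122]
bowl [ 0.488 -0.291  0.05 ]
b1 [0.479 0.28  0.095]
b2 [0.434 0.162 0.095]
b3 [0.353 0.324 0.095]
```

Emit:
arm_command(
  deltas=[0,0,-0.06,0,0,0.05,0,0,0,-0.125,0,0,0.1,0,0,0,-0.125,0,0,0.14,0,0,0,-0.125,0.03,0.04,0.14,0,0,0,-0.125,0.06,0.08,0.14,0,0,0,-0.125,0.09,0.12,0.14,0,0,0,-0.125,0.12,0.16,0.14,0,0,0,-0.125,0.15,0.2,0.14,0,0,0,-0.125,0.18,0.24,0.14,0,0,0,-0.125,0.21,0.28,0.14,0,0,0,-0.125,0.24,0.32,0.14,0,0,0,-0.125,0.27,0.36,0.14,0,0,0,-0.125,0.3,0.4,0.14,0,0,0,-0.125,0.33,0.44,0.14,0,0,0,-0.125,0.36,0.48,0.14,0,0,0,-0.125,0.38,0.52,0.14,0,0,0,-0.125,0.38,0.56,0.14,0,0,0,-0.125,0.38,0.59,0.14,0,0,0,-0.125,0.38,0.59,0.14,0,0,0,-0.125,0.38,0.59,0.14,0],
)

```text
clock: 2.1
position: [0.5975, 0.0047, 0.3853]
ee_rot: [3.131, 0.253, -0.001]
force: [-0.5, -0.7, -0.2]
width: 0.003
gripper_force: 0.0
```

```bash
sed -i '/S(383,487)/s/,("scene",.c.,(0,w,.15),S(383,487))//; s/("scene",.l.,(0,w,.045),S(250,432)),//; s/("top",.l.,(0,w,.045),T(20,280)),//' fit.py; sed -i 's/^("scene",.c.,(0,-w,.15),S(358,119)),("scene",.c.,(0,w,.15),S(383,487)),/("scene","c",(0,-w,.15),S(358,119)),/' fit.py; python3 fit.py
python3 - <<'E'
from cell import sensors,optics
import cv2,numpy as np
s=sensors.observe();print(s["clock"],s["position"],s["ee_rot"],s["joints"],s["force"])
cv2.imwrite("pics/w1.png",optics.get_image("wrist"))
c=optics.calibration("wrist");R=cv2.Rodrigues(c["rvec"])[0];print((-R.T@np.ravel(c["tvec"])).round(3),R.round(2).tolist())
E
```

```text
[0.584, 0.012, 0.1599, 0.6472, 1.9171]
[[0.8, 0.7], [0.1, 0.6], [-0.1, -1.2], [-0.1, 0.1], [0.7, 0.8], [-0.6, 0.2], [0.4, -0.1], [-0.8, 0.2], [-0.4, -0.8], [-0.1, 0.6], [-0.6, -0.3], [-0.5, 0.1], [-1.2, 3.6]]
2.1 [0.59751855 0.00472845 0.38532165] [ 3.13117359e+00  2.52765671e-01 -1.32678545e-03] [ 0.10008711  0.3344986  -0.28229814  1.39126757  0.09266257  1.42961844
 -1.59016883] [-0.47080381 -0.71006868 -0.24775476]
[0.678 0.017 0.525] [[0.16, -0.99, 0.0], [-0.94, -0.15, 0.3], [-0.3, -0.05, -0.95]]
```

View pics/w1.png

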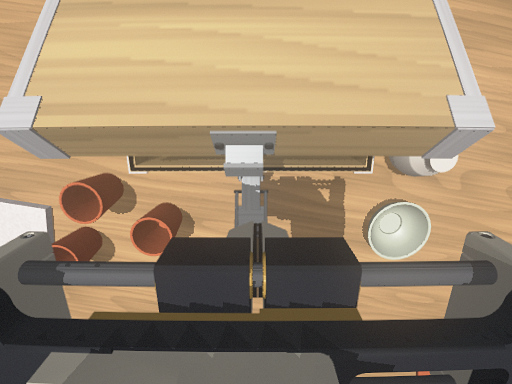

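The wrist view shows the lid's front-top edge along row ~126 from column 3 to 490, the keeper at (243,152), the lever at (250,215), and the closed fingers at (257,275). I'll compare that with the fit, then plan the closing arc.

```bash
cat > pose.py <<'E'
from geo import *
CASE=[.584,.012,.1599]
E
python3 - <<'E'
from cell import optics
from pose import *
c=optics.calibration("wrist")
L=[W(Pl(p,.647),CASE) for p in((0,.17,.045),(0,-.17,.045),(0,.17,0),(0,-.17,0),(-.016,0,.018))]
B=[W((0,.17,.15),CASE),W((0,-.17,.15),CASE)]
for a in(1.8,1.92,2.05): B.append(W(lev(a,2.97)['bar'],CASE))
print(proj(L+B,c).round(0).tolist())
p0=np.array([.5975,.0047,.3853])
for t in(.647,.6,.5,.4,.3,.2,.1,.05,0,-.02):
    q=W(Pl((.02,0,.045),t),CASE)+[0,0,.019]; print(t,q.round(3),(q-p0).round(3))
E
```

```text
[[-1.0, 130.0], [488.0, 129.0], [44.0, 158.0], [447.0, 158.0], [244.0, 166.0], [130.0, 173.0], [370.0, 172.0], [251.0, 235.0], [250.0, 236.0], [250.0, 235.0]]
0.647 [0.676 0.027 0.344] [ 0.079  0.022 -0.042]
0.6 [0.668 0.026 0.336] [ 0.071  0.021 -0.049]
0.5 [0.653 0.023 0.319] [ 0.055  0.018 -0.067]
0.4 [0.639 0.021 0.3  ] [ 0.041  0.016 -0.085]
0.3 [0.627 0.019 0.28 ] [ 0.03   0.014 -0.105]
0.2 [0.617 0.017 0.259] [ 0.02   0.013 -0.127]
0.1 [0.609 0.016 0.237] [ 0.012  0.011 -0.149]
0.05 [0.606 0.016 0.225] [ 0.009  0.011 -0.16 ]
0 [0.604 0.015 0.214] [ 0.006  0.01  -0.171]
-0.02 [0.603 0.015 0.209] [ 0.005  0.01  -0.176]
```

Emit:
arm_command(
  deltas=[0,0,0,0.04,0.011,0,0,0,0,0,0.079,0.022,0,0,0,0,0,0.079,0.022,-0.02,0,0,0,0,0.079,0.022,-0.03,0,0,0,0,0.075,0.022,-0.04,0,0,0,0,0.071,0.021,-0.049,0,0,0,0,0.063,0.019,-0.058,0,0,0,0,0.055,0.018,-0.067,0,0,0,0,0.048,0.017,-0.076,0,0,0,0,0.041,0.016,-0.085,0,0,0,0,0.035,0.015,-0.095,0,0,0,0,0.03,0.014,-0.105,0,0,0,0,0.025,0.013,-0.116,0,0,0,0,0.02,0.013,-0.127,0,0,0,0,0.016,0.012,-0.138,0,0,0,0,0.012,0.011,-0.149,0,0,0,0,0.009,0.011,-0.16,0,0,0,0,0.006,0.01,-0.168,0,0,0,0,0.006,0.01,-0.172,0,0,0,0,0.006,0.01,-0.174,0],
)

```text
clock: 4.15
position: [0.6028, 0.0141, 0.214]
ee_rot: [3.131, 0.25, -0.001]
force: [-18.1, -2.1, 40.4]
width: 0.004
gripper_force: 20.0
```

Emit:
arm_command(
  deltas=[0,0,0,0,0,0.01,0,0,0,0,0,0,0.05,0,0,0,0,-0.05,-0.008,0.05,0,0,0,0,-0.1,-0.016,0.05,0,0,0,0,-0.15,-0.025,0.05,0,0,0,0,-0.17,-0.028,0.05,0,0,0,0,-0.17,-0.028,0.05,0],
)

```text
clock: 4.85
position: [0.4309, -0.0146, 0.262]
ee_rot: [3.131, 0.249, -0.001]
force: [1.3, -0.1, 0.3]
width: 0.008
gripper_force: 0.0
```

```bash
python3 - <<'E'
from cell import sensors,optics
from pose import *
s=sensors.observe();p0=s["position"];print(s["clock"],p0,s["ee_rot"],s["force"])
im=optics.get_image("wrist");c=optics.calibration("wrist")
for t in(0,.03): print('lid',t,proj([W(Pl(p,t),CASE) for p in((0,.17,.045),(0,-.17,.045),(-.016,0,.018))],c).round(0).tolist())
for a in(1.8,1.92,2.05):print('bar',proj([W(lev(a,2.97)['bar']+[0,y,0],CASE) for y in(-.025,.025)],c).round(0).tolist())
cv2.imwrite("pics/w2.png",im)
E
```

```text
4.85 [ 0.43086619 -0.01460951  0.26195349] [ 3.13053649e+00  2.48589184e-01 -9.29683572e-04] [ 1.29524794 -0.11562715  0.33601167]
lid 0 [[4.0, -3.0], [506.0, -4.0], [255.0, 27.0]]
lid 0.03 [[-6.0, -10.0], [516.0, -10.0], [255.0, 23.0]]
bar [[283.0, 134.0], [229.0, 134.0]]
bar [[284.0, 131.0], [227.0, 131.0]]
bar [[285.0, 126.0], [226.0, 126.0]]
```

View pics/w2.png

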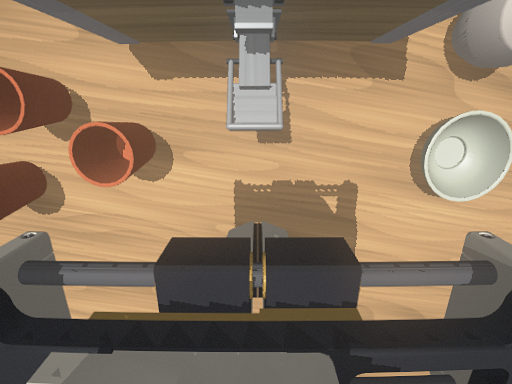

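```bash
python3 - <<'E'
from pose import *
p0=np.array([.4309,-.0146,.262])
a=1.96
for L in(2.97,2.8,2.6,2.4,2.2,2.0,1.9,1.8,1.72):
    k=lev(a,L);B=k['bar'];q=W(B+[-.0115,0,.011],CASE);print(L,'lean',round(a-L,2),'bar',B.round(4),(q-p0).round(3))
q=W(lev(a,2.97)['bar']+[-.027,0,.011],CASE);print('pre',(q-p0).round(3),lev(a,2)['pin'])
E
```

```text
2.97 lean -1.01 bar [-0.0943  0.      0.1585] [ 0.049  0.01  -0.092]
2.8 lean -0.84 bar [-0.0874  0.      0.1676] [ 0.055  0.011 -0.083]
2.6 lean -0.64 bar [-0.0775  0.      0.1766] [ 0.065  0.012 -0.074]
2.4 lean -0.44 bar [-0.0661  0.      0.1835] [ 0.077  0.014 -0.068]
2.2 lean -0.24 bar [-0.0534  0.      0.188 ] [ 0.089  0.016 -0.063]
2.0 lean -0.04 bar [-0.0402  0.      0.1898] [ 0.102  0.018 -0.061]
1.9 lean 0.06 bar [-0.0335  0.      0.1898] [ 0.109  0.019 -0.061]
1.8 lean 0.16 bar [-0.0268  0.      0.189 ] [ 0.115  0.02  -0.062]
1.72 lean 0.24 bar [-0.0216  0.      0.188 ] [ 0.12   0.021 -0.063]
pre [ 0.033  0.007 -0.092] [-0.03751643  0.          0.12287982]
```

Emit:
arm_command(
  deltas=[0,0,0,0.03,0.007,-0.04,0,0,0,0,0.03,0.007,-0.08,0,0,0,0,0.03,0.007,-0.093,0,0,0,0,0.04,0.009,-0.093,0,0,0,0,0.049,0.01,-0.092,0,0,0,0,0.055,0.011,-0.084,0,0,0,0,0.065,0.012,-0.075,0,0,0,0,0.077,0.014,-0.069,0,0,0,0,0.089,0.016,-0.064,0,0,0,0,0.102,0.018,-0.062,0,0,0,0,0.109,0.019,-0.062,0,0,0,0,0.115,0.02,-0.062,0,0,0,0,0.117,0.02,-0.062,0,0,0,0,0.117,0.02,-0.062,0,0,0,0,0.117,0.02,-0.062,0,0,0,0,0.09,0.016,-0.04,0,0,0,0,0.06,0.01,0,0,0,0,0,0.02,0.003,0,0,0,0,0,0,0,0,0,0,0,0,0,0,0,0],
)

```text
clock: 6.9
position: [0.4308, -0.0146, 0.2621]
ee_rot: [3.13, 0.248, -0.001]
force: [0.2, -0.5, 0.9]
width: 0.006
gripper_force: 0.0
```

```bash
python3 - <<'E'
from cell import sensors,optics
from pose import *
s=sensors.observe();print(s["clock"],s["position"],s["ee_rot"],s["force"],s["joints"].round(2))
im=optics.get_image("wrist");c=optics.calibration("wrist")
for a in(1.7,1.9,2.1,2.3):print(a,'paddle end',proj([W(lev(a,0)['piv']+.085*lev(a,0)['d']+[0,y,0],CASE) for y in(-.023,.023)],c).round(0).tolist())
t=optics.get_image("scene")[110:230,170:290]
cv2.imwrite("pics/w3.png",np.hstack([im[:260,130:380],cv2.resize(t,(260,260))]))
E
```

```text
6.9 [ 0.43082755 -0.01463039  0.2621096 ] [ 3.13047488e+00  2.48478573e-01 -8.77972687e-04] [ 0.24914787 -0.53855984  0.8815405 ] [ 0.2   0.13 -0.33  1.97  0.05  1.06 -1.55]
1.7 paddle end [[279.0, 133.0], [232.0, 133.0]]
1.9 paddle end [[281.0, 131.0], [230.0, 131.0]]
2.1 paddle end [[283.0, 124.0], [229.0, 124.0]]
2.3 paddle end [[284.0, 113.0], [226.0, 113.0]]
```

View pics/w3.png

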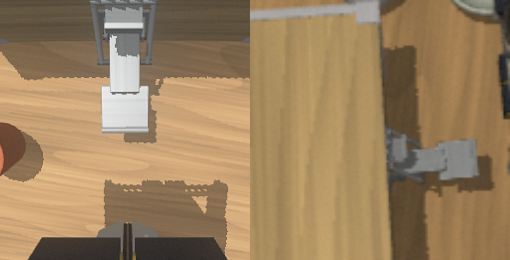

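The loop now leans on the lid above the keeper. The paddle is clear, with its end at row ~130, which puts the lever near 1.93. Next I'll plan the lever path.

```bash
cat > path.py <<'E'
from pose import *
def tcp(a,phi,over=.002,r=.067):
    k=lev(a,0);n=np.array([np.sin(phi),0,-np.cos(phi)]);s=np.array([np.cos(phi),0,np.sin(phi)])
    c=min((-.0095*s,.0095*s),key=lambda v:v@k['o'])
    T=k['piv']+r*k['d']+(-.004-over)*k['o']-c
    return W(T-.019*n,CASE)
def row(a,phi,p0,phi0=0,**kw):
    w=-(phi-phi0)*np.array([-np.sin(CASE[2]),np.cos(CASE[2]),0])/(np.pi/2)
    print(round(a,2),round(phi,2),w.round(3),(tcp(a,phi,**kw)-p0).round(3))
if __name__=="__main__":
    p0=np.array([.4308,-.0146,.2621])
    row(1.93,0,p0,over=-.03);row(1.93,0,p0,over=-.003)
    for a in np.arange(1.85,.74,-.1): row(a,np.clip(1.57-a,0,.8),p0)
E
python3 path.py
```

```text
1.93 0 [-0.  0.  0.] [ 0.094  0.017 -0.075]
1.93 0 [-0.  0.  0.] [ 0.085  0.016 -0.1  ]
1.85 0.0 [ 0. -0. -0.] [ 0.082  0.015 -0.11 ]
1.75 0.0 [ 0. -0. -0.] [ 0.081  0.015 -0.117]
1.65 0.0 [ 0. -0. -0.] [ 0.08   0.015 -0.124]
1.55 0.02 [ 0.002 -0.013 -0.   ] [ 0.062  0.012 -0.131]
1.45 0.12 [ 0.012 -0.075 -0.   ] [ 0.061  0.012 -0.138]
1.35 0.22 [ 0.022 -0.138 -0.   ] [ 0.061  0.012 -0.146]
1.25 0.32 [ 0.032 -0.201 -0.   ] [ 0.062  0.012 -0.154]
1.15 0.42 [ 0.043 -0.264 -0.   ] [ 0.063  0.012 -0.161]
1.05 0.52 [ 0.053 -0.327 -0.   ] [ 0.066  0.012 -0.169]
0.95 0.62 [ 0.063 -0.39  -0.   ] [ 0.069  0.013 -0.176]
0.85 0.72 [ 0.073 -0.453 -0.   ] [ 0.072  0.014 -0.183]
0.75 0.8 [ 0.081 -0.503 -0.   ] [ 0.077  0.014 -0.189]
```

Emit:
arm_command(
  deltas=[0,0,0,0.045,0.008,-0.03,0,0,0,0,0.08,0.015,-0.065,0,0,0,0,0.08,0.015,-0.09,0,0,0,0,0.079,0.015,-0.1,0,0,0,0,0.077,0.015,-0.11,0,0,0,0,0.074,0.014,-0.117,0,0,0,0,0.071,0.014,-0.124,0,0.002,-0.013,0,0.067,0.013,-0.131,0,0.012,-0.075,0,0.064,0.012,-0.138,0,0.022,-0.138,0,0.062,0.012,-0.146,0,0.032,-0.201,0,0.062,0.012,-0.154,0,0.043,-0.264,0,0.063,0.012,-0.161,0,0.053,-0.327,0,0.066,0.012,-0.169,0,0.063,-0.39,0,0.069,0.013,-0.176,0,0.063,-0.39,0,0.069,0.013,-0.176,0],
)

```text
clock: 8.5
position: [0.5088, -0.0157, 0.1191]
ee_rot: [-3.024, -0.243, -0.711]
force: [-16.0, -6.6, -7.1]
width: 0.004
gripper_force: 9.5
```

```bash
python3 - <<'E'
from cell import sensors,optics
from path import *
s=sensors.observe();print(s["clock"],s["position"],s["ee_rot"],s["force"],s["joints"].round(2))
from scipy.spatial.transform import Rotation as Ro
print(Ro.from_rotvec(s["ee_rot"]).as_matrix()[:,2], tcp(.95,.62))
im=optics.get_image("wrist")
t=optics.get_image("scene")[110:230,170:290]
cv2.imwrite("pics/w4.png",np.hstack([im[:260,60:460],cv2.resize(t,(260,260))]))
E
```

```text
8.5 [ 0.50878952 -0.01567207  0.11905065] [-3.02422585 -0.24327886 -0.71145013] [-15.96155867  -6.56123448  -7.14769198] [ 0.4   0.32 -0.52  2.34  1.14  0.14 -2.59]
[ 0.44106463  0.06018825 -0.89545484] [ 0.49931403 -0.00165789  0.0860906 ]
```

View pics/w4.png

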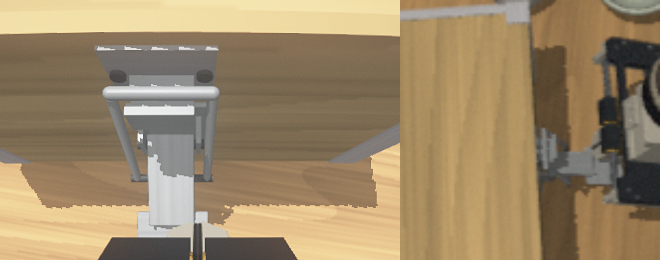

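The wrist reached its joint limits: joint 6 at 0.14 and joint 7 at -2.59, so the tool tilted only 0.46. The loop bar is behind the lip region and in line. I'll back off, give the tool a half turn so the wrist can flip through, and retry the tilt in free space.

Emit:
arm_command(
  deltas=[0,0,0,-0.01,-0.002,0.04,0,-0.016,0.1,0,-0.04,-0.006,0.06,0,-0.032,0.2,0,-0.06,-0.01,0.09,0,-0.048,0.3,0,-0.08,-0.013,0.13,0,-0.063,0.39,0,-0.1,-0.015,0.16,0,-0.063,0.39,0,-0.1,-0.015,0.16,0,-0.063,0.39,0,-0.1,-0.015,0.16,0,-0.063,0.39,0,-0.1,-0.015,0.16,0,-0.063,0.39,0,-0.1,-0.015,0.16,0],
)

```text
clock: 9.5
position: [0.4112, -0.0297, 0.2794]
ee_rot: [3.1, 0.255, -0.24]
force: [-0.7, 0.9, -0.3]
width: 0.005
gripper_force: 0.0
```

```bash
python3 -c "
from cell import sensors
s=sensors.observe();print(s['clock'],s['position'],s['ee_rot'],s['force'],s['joints'].round(3).tolist())"
```

```text
9.5 [ 0.41120118 -0.02968645  0.27944742] [ 3.10008937  0.25471567 -0.23994361] [-0.720449    0.8607204  -0.28265718] [0.802, 0.324, -1.091, 1.842, 0.286, 1.317, -1.793]
```

Emit:
arm_command(
  deltas=[0,0,0,0,0,0.04,0,0,0,0,0,0,0.04,0,0,0,0,0,0,0.04,0,0,0,0.09,0,0,0.04,0,0,0,0.18,0,0,0.04,0,0,0,0.27,0,0,0.04,0,0,0,0.36,0,0,0.04,0,0,0,0.45,0,0,0.04,0,0,0,0.54,0,0,0.04,0,0,0,0.63,0,0,0.04,0,0,0,0.72,0,0,0.04,0,0,0,0.81,0,0,0.04,0,0,0,0.9,0,0,0.04,0,0,0,0.99,0,0,0.04,0,0,0,1,0,0,0.04,0],
)

```text
clock: 11.0
position: [0.41, -0.0304, 0.3189]
ee_rot: [1.946, 2.299, -0.145]
force: [0.2, 0.3, -0.7]
width: 0.006
gripper_force: 0.0
```

Emit:
arm_command(
  deltas=[0,0,0.09,0,0,0,0,0,0,0.18,0,0,0,0,0,0,0.27,0,0,0,0,0,0,0.36,0,0,0,0,0,0,0.45,0,0,0,0,0,0,0.54,0,0,0,0,0,0,0.63,0,0,0,0,0,0,0.72,0,0,0,0,0,0,0.81,0,0,0,0,0,0,0.9,0,0,0,0,0,0,0.99,0,0,0,0,0,0,1,0,0,0,0,0,0,1,0,0,0,0],
)

```text
clock: 12.3
position: [0.4109, -0.0301, 0.3194]
ee_rot: [-0.235, 2.977, 0.033]
force: [0.7, 0.7, 0.2]
width: 0.004
gripper_force: 0.0
```

```bash
python3 -c "
from cell import sensors
s=sensors.observe();print(s['clock'],s['position'],s['ee_rot'],s['force'],s['joints'].round(3).tolist())"
```

```text
12.3 [ 0.41093716 -0.03011907  0.31937374] [-0.23469135  2.97738908  0.03299218] [0.6893723  0.68318671 0.15044961] [1.203, -0.013, -1.161, 1.968, -0.061, 1.029, 1.797]
```

Emit:
arm_command(
  deltas=[0.008,-0.048,0,0.01,0.005,-0.02,0,0.016,-0.096,0,0.02,0.01,-0.04,0,0.024,-0.144,0,0.03,0.015,-0.06,0,0.032,-0.192,0,0.03,0.02,-0.08,0,0.04,-0.24,0,0.03,0.02,-0.1,0,0.048,-0.288,0,0.03,0.02,-0.12,0,0.056,-0.336,0,0.03,0.02,-0.14,0,0.065,-0.4,0,0.03,0.02,-0.15,0,0.065,-0.4,0,0.03,0.02,-0.15,0,0.065,-0.4,0,0.03,0.02,-0.15,0,0.065,-0.4,0,0.03,0.02,-0.15,0,0.065,-0.4,0,0.03,0.02,-0.15,0],
)

```text
clock: 13.5
position: [0.3971, 0.0551, 0.2568]
ee_rot: [-0.142, 2.388, 0.076]
force: [3.1, 3.1, 2.0]
width: 0.004
gripper_force: 0.0
```

```bash
cat > st.py <<'E'
from cell import sensors
from geo import *
s=sensors.observe();R=Ro.from_rotvec(s['ee_rot']).as_matrix()
print(s['clock'],s['position'].round(4).tolist(),'axis',R[:,2].round(3),'y',R[:,1].round(3),s['force'].round(1),s['joints'].round(3).tolist())
E
python3 st.py
```

```text
13.5 [0.3971, 0.0551, 0.2568] axis [ 0.675  0.095 -0.731] y [-0.124  0.992  0.014] [3.1 3.1 2. ] [0.509, -0.274, -0.685, 2.57, -1.319, 0.118, 2.736]
```

The wrist took the wrong flip branch. I'll identify the kinematics from the logged poses so I can choose a feasible tilt and path.

```bash
cat > kin.py <<'E'
import numpy as np, itertools
from scipy.optimize import least_squares
from scipy.spatial.transform import Rotation as Ro
D=[([1.11242,.43522,.02495,1.57411,-.01158,1.134,-.07509],(.21748,-.58542,.24494),(-3.09053,-.5556,.00067)),
([.10009,.3345,-.2823,1.39127,.09266,1.42962,-1.59017],(.59752,.00473,.38532),(3.13117,.25277,-.00133)),
([.4,.32,-.52,2.34,1.14,.14,-2.59],(.5088,-.0157,.1191),(-3.02423,-.24328,-.71145)),
([.802,.324,-1.091,1.842,.286,1.317,-1.793],(.4112,-.0297,.2794),(3.10009,.25472,-.23994)),
([1.203,-.013,-1.161,1.968,-.061,1.029,1.797],(.41094,-.03012,.31937),(-.23469,2.97739,.03299)),
([.509,-.274,-.685,2.57,-1.319,.118,2.736],(.3971,.0551,.2568),(-.142,2.388,.076))]
Rz=lambda a:Ro.from_euler('z',a);Ry=lambda a:Ro.from_euler('y',a)
def fk(q,s,p):
    a=s*np.asarray(q);b1,o2,o4,o6,b7,d1,e1,L1,f1,e2,L2,e3,L3=p
    R=Rz(a[0]+b1);x=np.array([0,0,d1])
    R=R*Ry(a[1]+o2);x=x+R.apply([e1,0,L1])
    R=R*Rz(a[2]);x=x+R.apply([f1,0,0])
    R=R*Ry(a[3]+o4);x=x+R.apply([e2,0,L2])
    R=R*Rz(a[4])*Ry(a[5]+o6);x=x+R.apply([e3,0,L3])
    return x,R*Rz(a[6]+b7)
def err(p,s):
    r=[]
    for q,x,v in D:
        X,R=fk(q,s,p);r+=[*(X-x),*(.3*(R*Ro.from_rotvec(v).inv()).as_rotvec()),]
    return np.array(r+[*(.001*np.array(p)[5:])])
if __name__=="__main__":
    out=[]
    for s in itertools.product((1,),(1,),(1,-1),(1,-1),(1,-1),(1,-1),(1,-1)):
      for s1 in(1,-1):
       for o4 in (0,np.pi):
        sv=np.array([s1,*s[1:]])
        f=least_squares(err,[0,0,o4,0,0,.3,0,.4,0,0,.35,0,.2],args=(sv,),max_nfev=60)
        out.append((f.cost,sv,f.x))
    out.sort(key=lambda t:t[0])
    for c,sv,x in out[:3]:print(c,sv.tolist(),x.round(3).tolist())
    np.savez('kin.npz',s=out[0][1],p=out[0][2])
E
time python3 kin.py
```

```text
0.00042072628269920737 [-1, 1, -1, 1, 1, 1, -1] [-0.075, 0.015, 3.13, 3.145, 1.496, 0.278, 0.008, 0.595, -0.043, -0.02, -0.437, -0.008, 0.38]
0.00042072628269930744 [-1, 1, 1, 1, -1, 1, -1] [-0.075, -3.126, 3.13, 0.003, 1.496, 0.278, -0.008, -0.595, 0.043, 0.02, 0.437, -0.008, 0.38]
0.0004207262826993317 [-1, 1, -1, 1, -1, 1, -1] [-0.075, 0.015, -0.012, 0.003, 1.496, 0.278, 0.008, 0.595, -0.043, 0.02, 0.437, -0.008, 0.38]
real	0m40.746s
user	0m41.193s
sys	0m0.056s
```

```bash
cat > ik.py <<'E'
from kin import *
from path import tcp,CASE
K=np.load('kin.npz');S=K['s'];P=K['p']
lo=np.array([-2.62,-.44,-1.27,.08,-1.32,.12,-2.74])+.04;hi=np.array([2.62,2.09,1.32,2.57,4.46,2,2.74])-.04
def rot(phi,half):
    z=np.array([np.sin(phi),0,-np.cos(phi)]);y=np.array([0,1.,0])*(1 if half else -1)
    return Rz(CASE[2])*Ro.from_matrix(np.c_[np.cross(y,z),y,z])
def ik(x,R,q0,reg=1e-3):
    def f(q):
        X,r=fk(q,S,P);return np.r_[X-x,.3*(r*R.inv()).as_rotvec(),reg*(q-q0)]
    s=least_squares(f,np.clip(q0,lo+1e-6,hi-1e-6),bounds=(lo,hi),max_nfev=80);return s.x,np.abs(s.fun[:6]).max()
if __name__=="__main__":
    print('res',np.abs(err(P,S)[:36].reshape(6,6)).max(1).round(4))
    rng=np.random.default_rng(0)
    for phi in(.4,.5,.6,.7):
      for half in(0,1):
        sol=[]
        for k in range(10):
            q,e=ik(tcp(.14,phi,r=.083),rot(phi,half),rng.uniform(lo,hi),1e-5);sol.append((e,q))
        sol.sort(key=lambda t:t[0])
        for e,q in sol[:2]:print(phi,half,round(e,4),q.round(2).tolist())
E
time python3 ik.py; python3 -c "
from path import *
print(tcp(.14,.5,r=.083),tcp(.95,.5,r=.07))"
```

```text
res [0.0087 0.0022 0.0079 0.0092 0.0105 0.0116]
0.4 0 0.004 [-0.16, 0.5, 0.16, 2.28, 4.42, 0.16, 0.38]
0.4 0 0.0089 [0.31, 0.53, -0.46, 2.24, 1.28, 0.16, -2.7]
0.4 1 0.0 [0.53, 0.63, -0.82, 2.27, 1.62, 0.39, 0.11]
0.4 1 0.0 [0.33, 0.54, -0.5, 2.27, 1.67, 0.18, 0.05]
0.5 0 0.0 [0.11, 0.52, -0.18, 2.34, 3.21, 0.2, 1.64]
0.5 0 0.0 [0.18, 0.52, -0.26, 2.34, 2.98, 0.2, 1.87]
0.5 1 0.0 [0.72, 0.84, -1.18, 2.35, 1.88, 0.72, -0.09]
0.5 1 0.0 [-0.35, 0.55, 0.47, 2.35, 4.17, 0.41, -2.5]
0.6 0 0.0 [-0.26, 0.58, 0.39, 2.43, 3.83, 0.55, 1.01]
0.6 0 0.0 [0.46, 0.64, -0.66, 2.43, 2.61, 0.49, 2.3]
0.6 1 0.0 [0.59, 0.73, -0.89, 2.43, 2.37, 0.59, -0.57]
0.6 1 0.0 [-0.28, 0.58, 0.41, 2.43, 3.85, 0.56, -2.15]
0.7 0 0.0 [-0.02, 0.62, 0.08, 2.51, 3.47, 0.7, 1.42]
0.7 0 0.0 [-0.51, 0.79, 0.86, 2.51, 3.98, 1.01, 0.83]
0.7 1 0.0 [0.61, 0.82, -0.94, 2.51, 2.55, 0.8, -0.69]
0.7 1 0.0 [0.52, 0.75, -0.76, 2.51, 2.72, 0.73, -0.88]
[0.54541172 0.0057766  0.04909434] [ 0.4982134  -0.00183539  0.08652122]
real	0m3.873s
user	0m4.153s
sys	0m0.097s
```

```bash
python3 -c "
from ik import *
R=rot(0.05,1)*Ro.from_rotvec([-0.142, 2.388, 0.076]).inv()
print((R.as_rotvec()/(np.pi/2)).round(3))"
```

```text
[-0.072  0.44   0.025]
```

Emit:
arm_command(
  deltas=[-0.014,0.088,0.005,0.01,-0.02,0.02,0,-0.028,0.176,0.01,0.03,-0.04,0.04,0,-0.042,0.264,0.015,0.04,-0.06,0.06,0,-0.056,0.352,0.02,0.05,-0.07,0.08,0,-0.072,0.44,0.025,0.06,-0.07,0.1,0,-0.072,0.44,0.025,0.06,-0.07,0.1,0,-0.072,0.44,0.025,0.06,-0.07,0.1,0,-0.072,0.44,0.025,0.06,-0.07,0.1,0,-0.072,0.44,0.025,0.06,-0.07,0.1,0,-0.072,0.44,0.025,0.06,-0.07,0.1,0,-0.072,0.44,0.025,0.06,-0.07,0.1,0,-0.072,0.44,0.025,0.06,-0.07,0.1,0,-0.072,0.44,0.025,0.06,-0.07,0.1,0,-0.072,0.44,0.025,0.06,-0.07,0.1,0],
)

```text
clock: 14.9
position: [0.4572, -0.0164, 0.356]
ee_rot: [-0.25, 3.083, 0.001]
force: [-0.2, 0.3, 0.2]
width: 0.006
gripper_force: 0.0
```

```bash
python3 st.py
```

```text
14.9 [0.4572, -0.0164, 0.356] axis [ 0.048  0.005 -0.999] y [-0.161  0.987 -0.003] [-0.2  0.3  0.2] [0.967, 0.221, -1.213, 1.748, 0.223, 1.274, 1.438]
```

```bash
cat > jp.py <<'E'
from ik import *
q0=np.array([.967,.221,-1.213,1.748,.223,1.274,1.438])
x0,R0=fk(q0,S,P)
print('model err',x0-[.4572,-.0164,.356],(R0*Ro.from_rotvec([-.25,3.083,.001]).inv()).as_rotvec())
best=None
for sd in([.6,.7,-.95,2.3,2.0,.6,-.3],[.7,.8,-1.1,2.2,1.7,.7,0],[.9,.6,-1.15,2.2,1.5,.7,.2]):
    q,e=ik(tcp(1.2,.55,over=-.045),rot(.55,1),np.array(sd),3e-3);print(q.round(2),e)
    if best is None or e<.005 and np.abs(q-q0).max()<np.abs(best-q0).max(): best=q
N=14
for i in range(1,N+1):
    x,R=fk(q0+(best-q0)*i/N,S,P)
    print(i,((R*R0.inv()).as_rotvec()/(np.pi/2)).round(3),(x-x0).round(3),'axis',R.as_matrix()[:,2].round(2),'tip z',round((x+R.apply([0,0,.019]))[2],3))
E
python3 jp.py
```

```text
model err [ 0.00856827 -0.01584089 -0.00058584] [ 0.01110556  0.00064834 -0.00362767]
[ 0.86  0.36 -1.08  2.4   1.59  0.25  0.12] 0.00017332547293833918
[ 0.94  0.42 -1.23  2.4   1.57  0.36  0.14] 4.913484094212772e-05
[ 0.94  0.42 -1.23  2.4   1.56  0.36  0.14] 2.338462371015687e-05
1 [-0.04  -0.022 -0.033] [ 0.009 -0.026 -0.021] axis [ 0.08 -0.05 -1.  ] tip z 0.315
2 [-0.076 -0.047 -0.059] [ 0.018 -0.049 -0.04 ] axis [ 0.12 -0.11 -0.99] tip z 0.297
3 [-0.105 -0.077 -0.079] [ 0.027 -0.068 -0.057] axis [ 0.16 -0.16 -0.97] tip z 0.28
4 [-0.128 -0.108 -0.093] [ 0.036 -0.083 -0.072] axis [ 0.2  -0.2  -0.96] tip z 0.266
5 [-0.143 -0.141 -0.101] [ 0.045 -0.093 -0.085] axis [ 0.25 -0.23 -0.94] tip z 0.252
6 [-0.151 -0.174 -0.104] [ 0.053 -0.098 -0.098] axis [ 0.3  -0.24 -0.92] tip z 0.239
7 [-0.151 -0.207 -0.102] [ 0.061 -0.098 -0.111] axis [ 0.34 -0.25 -0.91] tip z 0.227
8 [-0.143 -0.237 -0.096] [ 0.066 -0.093 -0.123] axis [ 0.39 -0.23 -0.89] tip z 0.215
9 [-0.128 -0.264 -0.086] [ 0.069 -0.083 -0.136] axis [ 0.43 -0.21 -0.88] tip z 0.203
10 [-0.105 -0.287 -0.073] [ 0.07  -0.068 -0.148] axis [ 0.47 -0.17 -0.87] tip z 0.19
11 [-0.075 -0.304 -0.057] [ 0.066 -0.048 -0.161] axis [ 0.5  -0.12 -0.86] tip z 0.178
12 [-0.04  -0.315 -0.039] [ 0.057 -0.025 -0.174] axis [ 0.52 -0.06 -0.85] tip z 0.165
13 [ 0.001 -0.319 -0.02 ] [ 0.044  0.001 -0.188] axis [ 0.52  0.01 -0.85] tip z 0.152
14 [ 0.046 -0.315 -0.   ] [ 0.024  0.029 -0.2  ] axis [ 0.52  0.08 -0.85] tip z 0.139
```

Emit:
arm_command(
  deltas=[-0.04,-0.022,-0.033,0.009,-0.026,-0.021,0,-0.076,-0.047,-0.059,0.018,-0.049,-0.04,0,-0.105,-0.077,-0.079,0.027,-0.068,-0.057,0,-0.128,-0.108,-0.093,0.036,-0.083,-0.072,0,-0.143,-0.141,-0.101,0.045,-0.093,-0.085,0,-0.151,-0.174,-0.104,0.053,-0.098,-0.098,0,-0.151,-0.207,-0.102,0.061,-0.098,-0.111,0,-0.143,-0.237,-0.096,0.066,-0.093,-0.123,0,-0.128,-0.264,-0.086,0.069,-0.083,-0.136,0,-0.105,-0.287,-0.073,0.07,-0.068,-0.148,0,-0.075,-0.304,-0.057,0.066,-0.048,-0.161,0,-0.04,-0.315,-0.039,0.057,-0.03,-0.174,0,0.001,-0.319,-0.02,0.044,-0.008,-0.188,0,0.046,-0.315,0,0.024,0.015,-0.2,0,0.046,-0.315,0,0.024,0.015,-0.2,0,0.046,-0.315,0,0.024,0.015,-0.2,0,0.046,-0.315,0,0.024,0.015,-0.2,0],
)

```text
clock: 16.6
position: [0.4827, -0.0015, 0.1566]
ee_rot: [-0.21, 2.585, 0.044]
force: [0.6, -0.1, -0.8]
width: 0.008
gripper_force: 0.0
```

```bash
python3 st.py; python3 - <<'E'
from cell import optics
from pose import *
im=optics.get_image("wrist");c=optics.calibration("wrist")
for a in(.9,1.05,1.2,1.35,1.5):
    k=lev(a,0);print(a,'pad near/far edge',proj([W(k['piv']+r*k['d']-.004*k['o'],CASE) for r in(.043,.085)],c).round(0).tolist())
t=optics.get_image("scene")[110:230,170:290]
cv2.imwrite("pics/w5.png",np.hstack([cv2.resize(im[:300,100:420],None,fx=1.5,fy=1.5),cv2.resize(t,(320,450))]))
E
```

```text
16.6 [0.4827, -0.0015, 0.1566] axis [ 0.517  0.073 -0.853] y [-0.158  0.987 -0.011] [ 0.6 -0.1 -0.8] [0.67, 0.239, -0.844, 2.412, 1.501, 0.162, 0.17]
0.9 pad near/far edge [[254.0, 213.0], [254.0, 165.0]]
1.05 pad near/far edge [[254.0, 215.0], [254.0, 167.0]]
1.2 pad near/far edge [[254.0, 218.0], [254.0, 172.0]]
1.35 pad near/far edge [[253.0, 222.0], [253.0, 180.0]]
1.5 pad near/far edge [[253.0, 228.0], [253.0, 191.0]]
```

View pics/w5.png

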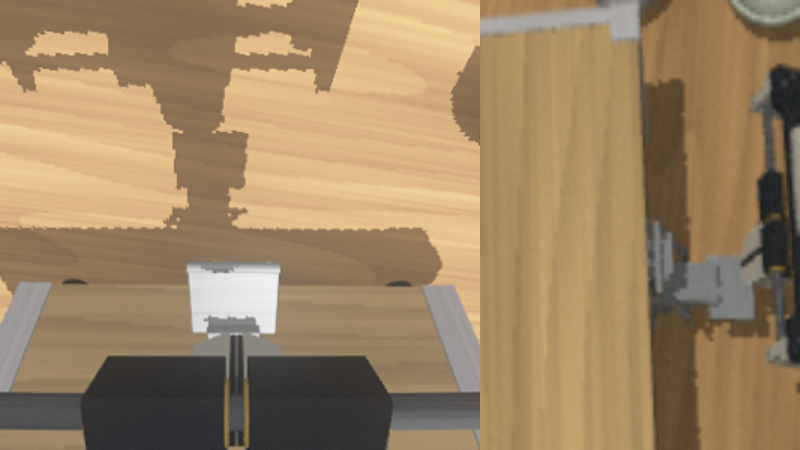

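The flip worked. The paddle's end is at wrist row ~177 and its near edge at ~222, so the lever stands near 1.3. The final push follows from here.

```bash
python3 - <<'E'
from ik import *
from path import row
p0=np.array([.4827,-.0015,.1566]);q=np.array([.67,.239,-.844,2.412,1.501,.162,.17])
off=fk(q,S,P)[0]-p0
A=[(1.35,.56,-.015,.067),(1.3,.57,-.002,.067)]+[(a,min(.68,.57+.1*(1.3-a)/.5),.002,.067+.008*(1.3-a)/1.3) for a in np.arange(1.2,.05,-.1)]+[(.05,.68,.002,.075),(-.02,.68,.002,.075)]
for a,f,o,r in A:
    row(a,f,p0,.546,over=o,r=r); q,e=ik(tcp(a,f,o,r)+off,rot(f,1),q,3e-3);print('      ',round(e,4),q.round(2).tolist())
E
```

```text
1.35 0.56 [ 0.001 -0.009 -0.   ] [ 0.017 -0.    -0.019]
       0.0001 [0.76, 0.37, -0.97, 2.4, 1.78, 0.24, -0.06]
1.3 0.57 [ 0.002 -0.015 -0.   ] [ 0.02   0.    -0.035]
       0.0 [0.78, 0.46, -1.05, 2.42, 1.92, 0.35, -0.2]
1.2 0.59 [ 0.004 -0.028 -0.   ] [ 0.023  0.001 -0.046]
       0.0 [0.79, 0.53, -1.1, 2.44, 2.02, 0.44, -0.29]
1.1 0.61 [ 0.006 -0.04  -0.   ] [ 0.025  0.001 -0.052]
       0.0 [0.79, 0.58, -1.13, 2.46, 2.09, 0.51, -0.35]
1.0 0.63 [ 0.009 -0.053 -0.   ] [ 0.028  0.002 -0.058]
       0.0 [0.79, 0.63, -1.15, 2.47, 2.15, 0.58, -0.39]
0.9 0.65 [ 0.011 -0.065 -0.   ] [ 0.017 -0.    -0.075]
       0.0 [0.78, 0.71, -1.17, 2.53, 2.24, 0.7, -0.47]
0.8 0.67 [ 0.013 -0.078 -0.   ] [ 0.021  0.001 -0.081]
       0.0023 [0.76, 0.73, -1.14, 2.53, 2.3, 0.71, -0.51]
0.7 0.68 [ 0.014 -0.084 -0.   ] [ 0.026  0.001 -0.086]
       0.0026 [0.73, 0.74, -1.1, 2.53, 2.35, 0.73, -0.55]
0.6 0.68 [ 0.014 -0.084 -0.   ] [ 0.032  0.002 -0.09 ]
       0.0008 [0.72, 0.76, -1.09, 2.53, 2.38, 0.75, -0.57]
0.5 0.68 [ 0.014 -0.084 -0.   ] [ 0.038  0.003 -0.094]
       0.0 [0.7, 0.77, -1.08, 2.52, 2.38, 0.77, -0.57]
0.4 0.68 [ 0.014 -0.084 -0.   ] [ 0.044  0.004 -0.097]
       0.0 [0.7, 0.79, -1.07, 2.51, 2.39, 0.77, -0.56]
0.3 0.68 [ 0.014 -0.084 -0.   ] [ 0.051  0.005 -0.099]
       0.0 [0.69, 0.79, -1.06, 2.5, 2.39, 0.77, -0.56]
0.2 0.68 [ 0.014 -0.084 -0.   ] [ 0.058  0.006 -0.101]
       0.0 [0.68, 0.8, -1.06, 2.48, 2.38, 0.76, -0.55]
0.1 0.68 [ 0.014 -0.084 -0.   ] [ 0.065  0.008 -0.102]
       0.0 [0.67, 0.8, -1.05, 2.47, 2.38, 0.76, -0.54]
0.05 0.68 [ 0.014 -0.084 -0.   ] [ 0.069  0.008 -0.103]
       0.0 [0.67, 0.81, -1.05, 2.46, 2.38, 0.75, -0.54]
-0.02 0.68 [ 0.014 -0.084 -0.   ] [ 0.074  0.009 -0.103]
       0.0 [0.66, 0.81, -1.04, 2.45, 2.37, 0.75, -0.53]
```

Emit:
arm_command(
  deltas=[0,0,0,0.01,0,-0.02,0,0.002,-0.015,0,0.013,0,-0.04,0,0.004,-0.03,0,0.014,0,-0.05,0,0.005,-0.035,0,0.016,0,-0.057,0,0.006,-0.04,0,0.017,0,-0.065,0,0.007,-0.045,0,0.018,0,-0.075,0,0.008,-0.05,0,0.021,0.001,-0.081,0,0.008,-0.05,0,0.026,0.001,-0.086,0,0.008,-0.05,0,0.032,0.002,-0.091,0,0.008,-0.05,0,0.038,0.003,-0.095,0,0.008,-0.05,0,0.038,0.003,-0.095,0],
)

```text
clock: 17.8
position: [0.5209, 0.0023, 0.0609]
ee_rot: [-0.204, 2.506, 0.052]
force: [-1.7, -0.6, 3.6]
width: 0.004
gripper_force: 1.6
```

```bash
python3 st.py; python3 -c "
from path import *
print(tcp(.5,.625,r=.072))"
```

```text
17.8 [0.5209, 0.0023, 0.0609] axis [ 0.581  0.085 -0.809] y [-0.158  0.987 -0.01 ] [-1.7 -0.6  3.6] [0.688, 0.687, -1.007, 2.471, 2.285, 0.653, -0.491]
[0.52074324 0.00179815 0.06378738]
```

Emit:
arm_command(
  deltas=[0,0,0,0.006,0.001,-0.003,0,0.002,-0.01,0,0.013,0.002,-0.005,0,0.004,-0.02,0,0.02,0.003,-0.006,0,0.005,-0.03,0,0.027,0.004,-0.007,0,0.005,-0.03,0,0.031,0.005,-0.008,0,0.005,-0.03,0,0.036,0.006,-0.008,0,0.005,-0.03,0,0.037,0.006,-0.008,0],
)

```text
clock: 18.5
position: [0.5549, 0.008, 0.0517]
ee_rot: [-0.201, 2.463, 0.057]
force: [-11.7, -3.4, 7.6]
width: 0.003
gripper_force: 6.4
```

```bash
python3 st.py; python3 -c "
from path import *
for a in (0,.1,.2):print(tcp(a,.67,r=.075,over=0))"
```

```text
18.5 [0.5549, 0.008, 0.0517] axis [ 0.615  0.091 -0.783] y [-0.159  0.987 -0.009] [-11.7  -3.4   7.6] [0.665, 0.763, -0.997, 2.429, 2.345, 0.717, -0.501]
[0.55315355 0.00702518 0.05399324]
[0.54574183 0.00582984 0.0539686 ]
[0.53836471 0.00464008 0.05469357]
```

Emit:
arm_command(
  deltas=[0,0,0,-0.03,-0.005,0.003,0,0,0,0,-0.07,-0.011,0.03,0,0,0,0,-0.08,-0.013,0.07,0,0,0,0,-0.08,-0.013,0.1,0,0,0,0,-0.08,-0.013,0.1,0],
)

```text
clock: 19.0
position: [0.4785, -0.0052, 0.1574]
ee_rot: [-0.203, 2.453, 0.049]
force: [1.4, -0.9, 0.7]
width: 0.003
gripper_force: 0.0
```

```bash
python3 st.py; python3 - <<'E'
from cell import optics
from pose import *
im=optics.get_image("wrist");c=optics.calibration("wrist")
print(proj([W((-.016,y,.168),CASE) for y in(-.025,.025)]+[W(lev(0,0)['paddle'],CASE)],c).round(0).tolist())
t=optics.get_image("top")[130:260,190:390];c=optics.calibration("top")
print((proj([W((-.016,y,.168),CASE) for y in(-.025,.025)],c)-[190,130]).round(1).tolist())
s=optics.get_image("scene")[70:290,190:320]
cv2.imwrite("pics/w6.png",np.hstack([cv2.resize(im[:300,100:420],(426,400)),cv2.resize(s,(236,400))]))
cv2.imwrite("pics/t6.png",t)
E
```

```text
19.0 [0.4785, -0.0052, 0.1574] axis [ 0.624  0.087 -0.777] y [-0.159  0.987 -0.017] [ 1.4 -0.9  0.7] [0.934, 0.354, -1.155, 2.513, 2.241, 0.366, -0.513]
[[227.0, 304.0], [288.0, 305.0], [259.0, 193.0]]
[[83.2, 56.3], [65.2, 59.4]]
```

View pics/w6.png

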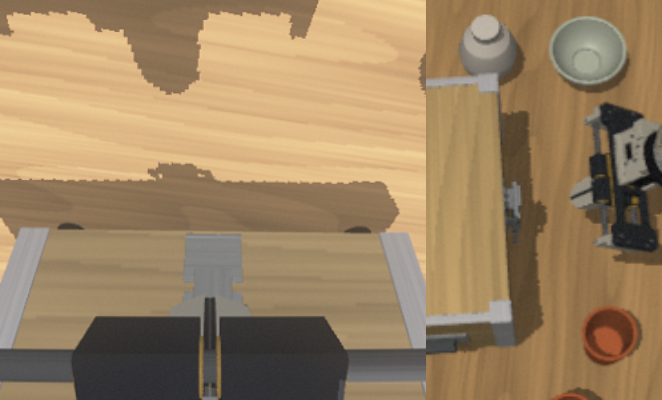

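The lever now hangs flat against the case front. The vase, bowl and beakers are still where they stood. My picture allowance is used, so I'll check the crossbar with brightness profiles.

```bash
python3 - <<'E'
from cell import optics
from pose import *
xs=np.arange(-.06,.001,.004)
print('x',(xs*1000).round().astype(int).tolist())
for n in("top","scene"):
    g=cv2.cvtColor(np.mean([optics.get_image(n).astype(np.float32) for _ in range(4)],0),cv2.COLOR_BGR2HSV)
    c=optics.calibration(n)
    for y in(-.035,-.0195,0,.0195,.035):
        uv=proj([W((x,y,.166),CASE) for x in xs],c).astype(np.float32)
        v=cv2.remap(g,uv[:,0][None],uv[:,1][None],cv2.INTER_LINEAR)[0]
        print(n,y,'S',(v[:,1]*100).astype(int).tolist(),'V',v[:,2].astype(int).tolist())
E
```

```text
x [-60, -56, -52, -48, -44, -40, -36, -32, -28, -24, -20, -16, -12, -8, -4, 0]
top -0.035 S [48, 50, 48, 49, 49, 49, 46, 48, 47, 50, 51, 45, 43, 48, 42, 44] V [87, 87, 71, 75, 75, 72, 73, 71, 73, 72, 70, 59, 56, 53, 59, 54]
top -0.0195 S [50, 52, 49, 46, 52, 50, 49, 49, 51, 50, 43, 5, 3, 36, 16, 11] V [71, 75, 75, 74, 75, 74, 73, 71, 71, 74, 49, 91, 100, 47, 59, 48]
top 0 S [49, 48, 49, 50, 48, 50, 48, 49, 13, 9, 2, 1, 1, 1, 1, 3] V [108, 73, 76, 74, 73, 77, 74, 71, 49, 37, 91, 142, 115, 105, 79, 52]
top 0.0195 S [49, 49, 50, 49, 51, 47, 51, 52, 23, 9, 5, 1, 1, 4, 3, 4] V [137, 117, 64, 76, 76, 76, 78, 75, 59, 42, 62, 111, 103, 54, 67, 53]
top 0.035 S [49, 48, 50, 48, 50, 49, 51, 47, 49, 46, 49, 47, 47, 46, 43, 44] V [138, 124, 62, 69, 76, 78, 79, 81, 77, 78, 73, 62, 55, 55, 61, 57]
scene -0.035 S [48, 49, 48, 49, 48, 48, 47, 46, 46, 46, 47, 46, 46, 45, 46, 44] V [148, 146, 151, 156, 151, 153, 101, 89, 91, 90, 90, 92, 90, 91, 87, 98]
scene -0.0195 S [49, 48, 48, 48, 49, 50, 47, 45, 45, 46, 33, 3, 21, 46, 30, 22] V [150, 147, 147, 155, 156, 147, 107, 91, 88, 89, 83, 122, 100, 88, 79, 93]
scene 0 S [49, 49, 49, 49, 49, 49, 48, 47, 47, 38, 4, 1, 1, 2, 2, 20] V [152, 149, 148, 148, 159, 150, 94, 91, 88, 93, 122, 129, 114, 112, 83, 120]
scene 0.0195 S [49, 49, 47, 45, 46, 47, 47, 47, 46, 46, 21, 1, 3, 38, 14, 24] V [155, 140, 96, 89, 86, 92, 90, 88, 91, 88, 75, 120, 77, 72, 51, 94]
scene 0.035 S [49, 49, 47, 47, 46, 46, 46, 46, 46, 47, 32, 0, 2, 1, 2, 32] V [156, 138, 90, 88, 86, 88, 91, 89, 89, 91, 70, 51, 65, 62, 60, 102]
```

The grey of the crossbar peaks at x ≈ -15 mm at y = ±19.5 mm in both cameras. That matches its seat, so the bar is hooked. Handing in.

```bash
python3 -c "
from cell import arm
print(arm.sign_off())"
```

```text
the job is handed in; nothing more can be done
None
```

I shut the lid gently, hooked the wire loop behind the keeper and pushed the lever home, and the pots look undisturbed. I handed the job in after about 19 s on the robot's clock, but sign-off gave no verdict.

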